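Load the inspection fixture plate

TASK

Load the fixture plate for the measuring run: put the stepped shaft, the flange, the spacer block and the bent bracket from the bench each into the dark grey nest made for it, fully down in its pocket. The shaft stands on its wide end, the flange hub up and the bracket with its upright leg on the side of the two steel pins.

Things in the scene. Friction and masses are not known exactly. Their poses are not given: they have to be found in the camera images.
- shaft: turned stepped shaft of grey steel, 85 mm tall, standing on the bench on its wide end, which is a foot 28 mm in diameter and 17 mm high; above it a collar 37 mm in diameter from 17 to 37 mm height, then 22 mm in diameter up to 60 mm, then 18 mm in diameter to the top; origin at the centre of the underside, z up along the shaft; goes into shaft_nest; easily gripped round the upper part, 50 to 80 mm above the underside; 0.2 to 0.35 kg
- flange: grey steel flange lying flat: a disc 54 mm in diameter and 8 mm thick with a round hub 32 mm in diameter on top, up to 22 mm above the underside (hub top 14 mm above the disc), and a bore through the middle; origin at the centre of the underside, z up; goes into flange_nest, hub up, any way round; grip it round the hub, 9 to 22 mm above the underside; 0.1 to 0.2 kg
- spacer: milled grey spacer block, 26 mm (x) by 40 mm (y) by 18 mm high; origin at the centre of the underside, z up; goes into spacer_nest, either way round; grip it across its 26 mm width (along x), its upper half only, as the pocket takes the lower 7 mm
- bracket: bent grey steel angle, 32 mm wide (x), 50 mm long (y), lying on its base plate 4 mm thick; its upright leg, 34 mm high and 4 mm thick, stands at the +y end (y = 21 to 25 mm); origin at the centre of the underside of the 32 by 50 mm footprint, z up; goes into bracket_nest with its +y along the nest's +y; grip the leg across its 32 mm width (along x), fingers at least 10 mm above the underside
- bracket_leg (a point): point in the upright leg of the bracket, at the middle of its width, 23 mm from the bracket's origin along +y and 30 mm above the underside
- shaft_nest: turned round dark grey plastic nest 58 mm in diameter and 20 mm tall on a 66 mm square screwed foot, fixed to the aluminium fixture plate; its round pocket, 15 mm deep, narrows evenly from 45 mm in diameter at the mouth to 31 mm at its floor; origin at the centre of its underside (on the plate top, 15 mm above the bench), z up; the pocket floor lies 5 mm above the origin
- flange_nest: turned round dark grey plastic nest 80 mm in diameter and 12 mm tall on an 84 mm square screwed foot, fixed to the plate; its wide round pocket, 7 mm deep, narrows evenly from 71 mm in diameter at the mouth to 57 mm at its floor; origin at the centre of its underside, z up; the pocket floor lies 5 mm above the origin
- spacer_nest: plain rectangular dark grey plastic block 60 mm (x) by 74 mm (y) by 12 mm tall, fixed to the plate; its rectangular pocket, 7 mm deep, narrows evenly from 43 by 57 mm at the mouth to 29 by 43 mm at its floor; origin at the centre of its underside, z up; the pocket floor lies 5 mm above the origin
- bracket_nest: larger rectangular dark grey plastic block 68 mm (x) by 90 mm (y) by 12 mm tall, fixed to the plate, with two upright bullet-nosed steel pins 10 mm in diameter at its +y end (x = -11 and +11 mm, y = 34 mm), whose tops are 18 mm above the origin; its rectangular pocket, 7 mm deep, narrows evenly from 49 by 67 mm at the mouth to 35 by 53 mm at its floor; origin at the centre of its underside, z up; the pocket floor lies 5 mm above the origin

How it is judged (in metres and radians):
At the end, for the whole second after the job is handed in: each part rests in its own nest: origin within 8 mm sideways of the nest's and 2 to 8.5 mm above it (pocket floor: 5 mm), upright within 0.1 rad, spacer and bracket turned within 0.3 rad of the nest's y axis, the leg point over 12 mm to the pins' side (+y), all released and at rest (horizontal distance between shaft and shaft_nest below 0.008 m and z of shaft in the frame of shaft_nest between 0.002 and 0.0085 m and angle between each of shaft, flange, spacer, bracket's own z axis and vertical below 0.1 rad and linear speed of each of shaft, flange, spacer, bracket below 0.02 m/s and angular speed of each of shaft, flange, spacer, bracket below 0.2 rad/s and horizontal distance between flange and flange_nest below 0.008 m and z of flange in the frame of flange_nest between 0.002 and 0.0085 m and horizontal distance between spacer and spacer_nest below 0.008 m and z of spacer in the frame of spacer_nest between 0.002 and 0.0085 m and horizontal distance between bracket and bracket_nest below 0.008 m and z of bracket in the frame of bracket_nest between 0.002 and 0.0085 m and angle between the y axis of spacer and the y axis of spacer_nest, either way round below 0.3 rad and angle between the y axis of bracket and the y axis of bracket_nest, either way round below 0.3 rad and y of bracket_leg in the frame of bracket_nest above 0.012 m); the robot touches nothing.
It also fails if it takes over 90 s, if anything falls off the work surface, if the arm or the gripper's body presses on something with over 40 N, if the wrist force passes 120 N, or if a joint passes its speed limit or range.

ROBOT

A 6-joint arm with a two-finger parallel gripper is mounted at the origin on a cart in front of the work surface, level with it; the furniture and walls round the work are solid. World frame = base frame: x ahead of the robot, y to its left, z up, the work surface at z = 0. Lengths are in mm, angles in rad, forces in N, time in s.
With the tool pointing down it reaches from about 325 to 900 mm from the base axis. Payload 3.5 kg.
Tool frame: the origin (TCP) lies between the finger pads; the fingertips stand 8 mm ahead of it and the grasp point (between the pads) lies 11 mm behind it (bot.tip_extent is the distance from the TCP to the fingertips, in mm); z points along the fingers, y is the line along which they close (so a half turn about z gives the same grasp; the last joint's range is limited). The gripper opens to 85 mm and grips with 20 to 120 N. Pads are 22 mm wide; open, the fingers measure 114 mm over their backs; the gripper's body (76 mm by 85 mm) begins 54 mm behind the grasp point. The pads swing forward as they close: fully open they stand 13 mm farther back than shut.
Start: joints at [-1.33, 0.276, -0.026, 1.268, 0, 1.467], TCP at [210.655, -588.427, 239.313] pointing down, gripper open.
Joint ranges: [-3.12, 3.12], [-0.85, 1.88], [-1.08, 1.24], [-1.95, 2.15], [-1.57, 1.53], [-3.14, 3.14]. Speed limits (rad/s): [2.57, 2.57, 3.14, 3.14, 3.14, 3.14].

INTERFACE

Orientations are given as [roll, pitch, yaw] about the fixed x, y, z axes, in that order (R = Rz(yaw) Ry(pitch) Rx(roll)).
In Python, from rig import state, eyes, bot gives the robot as it stands. The module is installed in compiled form; this text tells all that it offers.
- The arm moves only by the tool move_arm, never from a script. Its argument "moves" is a list of rows, each an object with "claw": the closure, from -1 (fully open) to 1 (shut), so that 0 is half open; "translation": the shift along the tool's x, y, z in cm, a list of three; "angular": the turn, a rotation vector about the tool's x, y, z in rad, a list of three. A call has 1 to 10 rows; each row is the pose to reach, as a shift and turn from the pose commanded when the call began, along the tool's axes at that moment; what a row does not reach only later rows make up. A row lasts 1/10 s, in which the tool goes at most 50 mm and 8.59 degrees, less where a joint would pass 70% of its speed; a pose out of reach is approached as far as the arm can. A call with a gripper value outside its range is refused whole. The fingers move at their own pace and stop on an object; "grip_force" is the grip in N (left out, the last holds). Time passes only in rows, so rows that repeat a pose let the fingers close. It gives the time, the measured TCP pose, the force, the opening and the grip force at its end, in the units of the state.
- state(): the state, without advancing time (a new reading comes with each control period).
- eyes.capture(name): name is "scene" or "top"; returns the picture (420x560x3 uint8, red, green, blue); there is no depth.
- eyes.camera_info(name): a dict with "camera_matrix" (3x3 intrinsics, pixels), "xyz" and "attitude" of the camera in the world. Camera axes: x right, y down, z forward; pixel columns grow to the right and rows downward; lengths in mm; the calibration is good to about 2 mm. A picture is of the moment at which its call begins. camera_info takes no time and is no camera call.
- bot.finish_job(): hands the job in; it is judged then, once.
Trained networks look in the newest picture that a camera, given by its name, has taken for a name from the list of things; names that differ only in an ending like _2 or _b are one class to them, and where a whole thing is asked for, a point or a joint stands for the part that bears it (a point fixed in the world has none). Each returns a list of dicts, best first, with "conf" (0 to 1); they miss things now and then, are a little off and sometimes report something else, mostly with a low value. They report only what shows in the picture. A call takes as long as a camera call.
- eyes.spot_in(camera, target): "position" ([column, row] in pixels, amid what is visible of it).
- eyes.outline_of(camera, target): "region" (420x560 bool, what is visible of it) and "position" ([column, row] in pixels, amid what is visible of it).
- eyes.pinpoint(camera, target): "position" ([column, row] in pixels: a listed point, or the origin of a listed thing).
The state is a dict: "t": time; "joint_pos": joint angles; "joint_velocities": joint speeds; "joint_torque": joint torques, N m; "eef_pos": TCP position; "ee_rot": TCP orientation; "contact_force": force on the tool from outside, world axes, zero at the start; "torque": the same for the moment, N m; "gripper_width": finger opening in mm; "grasp_force": force on a finger pad.
Only numpy, scipy, OpenCV 4.12 (cv2) and the standard library are available. Lean on these libraries where they do the work, as an engineer would, in place of code of your own. Each camera call takes 0.05 s, during which the arm holds its last target. There are 200 camera calls.

## Working session

There is one attempt and no reset: what is moved stays moved. The work goes in short steps, Python scripts to look and compute and a tool call to move; the robot and the scene stay as the last step left them, time stands still between calls to the robot, and variables do not carry over. Pictures are saved under pics/ and viewed, at most 14 in all, crops included, and the job is handed in when it is done.

Besides the shell and the picture viewer there is one more tool, called after "Call:" as name(argument=value, ...), one argument or row to a line, values as JSON. move_arm: Moves the arm, as the interface text tells. Its arguments: {"type":"object","properties":{"moves":{"type":"array"},"grip_force":{"type":"number"}},"required":["moves"]}

```bash
mkdir -p pics; python3 - <<'E'
from rig import state, eyes, bot
import cv2,numpy as np
s=state(); print(s)
for n in ("scene","top"):
    print(n,eyes.camera_info(n))
    cv2.imwrite(f"pics/{n}0.png",eyes.capture(n)[:,:,::-1])
for n in ("scene","top"):
    for t in ["shaft","flange","spacer","bracket","bracket_leg","shaft_nest","flange_nest","spacer_nest","bracket_nest"]:
        print(n,t,[(np.round(d["position"],1).tolist(),round(d["conf"],2)) for d in eyes.pinpoint(n,t)[:3]])
E
```

```text
{'t': 0.0, 'joint_pos': array([-1.33040410e+00,  2.77113317e-01, -2.79176467e-02,  1.26796978e+00,
       -8.14506734e-06,  1.46738808e+00]), 'joint_velocities': array([ 0.00118642,  0.00038394, -0.00131244, -0.00096321,  0.00052858,
        0.00093263]), 'joint_torque': array([-1.19637491e-03, -4.45509481e+01,  2.95200598e+01,  1.62374420e-02,
       -2.44677003e-04,  5.53643478e-07]), 'eef_pos': array([ 210.46730192, -587.68246187,  238.15456094]), 'ee_rot': array([-3.13939917e+00, -2.19446893e-04,  3.43800242e-01]), 'contact_force': array([ 0.21813562, -0.66921715,  0.53069068]), 'torque': array([ 0.00149086, -0.02272503, -0.0116935 ]), 'grasp_force': 0.0, 'gripper_width': 85.43760708544818}
scene {'camera_matrix': array([[460.70507244,   0.        , 272.34274417],
       [  0.        , 460.70507244, 211.89888513],
       [  0.        ,   0.        ,   1.        ]]), 'xyz': array([ 343.77263945, -478.38142614,  889.38555832]), 'attitude': array([-2.60566101, -0.0047701 , -0.33427744])}
top {'camera_matrix': array([[520.29870749,   0.        , 279.82255928],
       [  0.        , 5
[... 430 characters left out ...]
racket_leg [([311.2, 290.9], 0.65)]
scene shaft_nest [([340.1, 264.4], 0.73), ([295.0, 198.8], 0.57)]
scene flange_nest [([309.2, 166.0], 0.71)]
scene spacer_nest [([266.3, 150.9], 0.81), ([261.4, 265.0], 0.57)]
scene bracket_nest [([253.8, 184.5], 0.68)]
top shaft [([362.0, 289.0], 0.68)]
top flange [([343.6, 166.7], 0.92)]
top spacer [([317.0, 247.7], 0.91), ([170.9, 194.0], 0.46), ([371.6, 218.7], 0.22)]
top bracket [([373.3, 220.3], 0.83)]
top bracket_leg [([373.5, 207.4], 0.58)]
top shaft_nest [([251.4, 179.7], 0.76), ([169.8, 193.2], 0.64)]
top flange_nest [([207.4, 149.9], 0.96), ([315.6, 247.6], 0.26)]
top spacer_nest [([169.6, 191.8], 0.97)]
top bracket_nest [([217.9, 225.3], 0.95)]
```

View pics/top0.png

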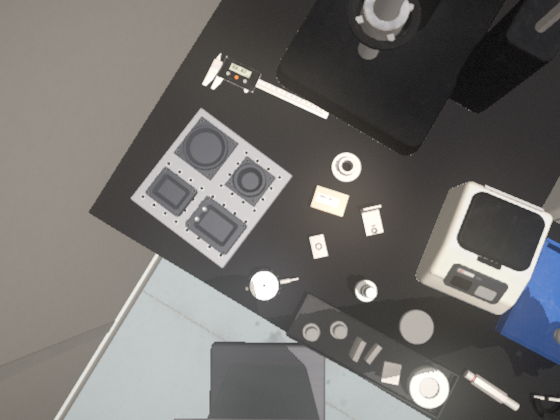

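View pics/scene0.png

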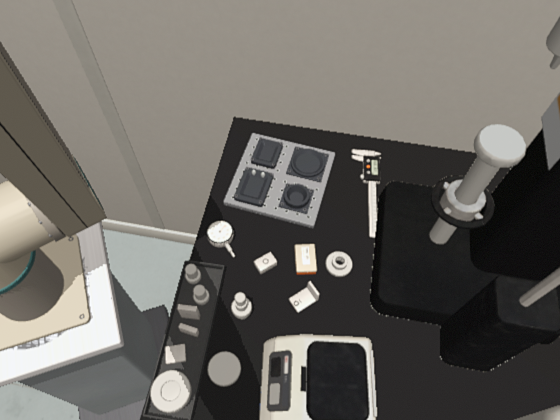

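```bash
cat > h.py <<'E'
from rig import state, eyes, bot
import cv2,numpy as np
from scipy.spatial.transform import Rotation as Ro
def cam(n):
    c=eyes.camera_info(n); return c["camera_matrix"],np.array(c["xyz"]),Ro.from_euler("xyz",c["attitude"]).as_matrix()
def unproj(n,px,z):
    K,p,R=cam(n); d=R@np.linalg.solve(K,np.array([px[0],px[1],1.])); return p+d*(z-p[2])/d[2]
def proj(n,P):
    K,p,R=cam(n); q=K@(R.T@(np.atleast_2d(P)-p).T); return (q[:2]/q[2]).T
E
python3 - <<'E'
from h import *
z0={"shaft":0,"flange":0,"spacer":0,"bracket":0,"bracket_leg":30,"shaft_nest":15,"flange_nest":15,"spacer_nest":15,"bracket_nest":15}
eyes.capture("top");eyes.capture("scene")
for t,z in z0.items():
    for n in ("top","scene"):
        ds=eyes.pinpoint(n,t)
        print(t,n,[(np.round(unproj(n,d["position"],z)[:2]).tolist(),round(d["conf"],2)) for d in ds[:2]])
for t in ("spacer","bracket","spacer_nest","bracket_nest","flange","shaft"):
    ds=eyes.outline_of("top",t)
    for d in ds[:1]:
        m=d["region"].astype(np.uint8); r=cv2.minAreaRect(cv2.findNonZero(m)); print(t,round(d["conf"],2),m.sum(),r, np.round(unproj("top",r[0],12),1))
im=cv2.imread("pics/top0.png")
cv2.imwrite("pics/c1.png",cv2.resize(im[100:320,125:395],None,fx=2.9,fy=2.7,interpolation=cv2.INTER_CUBIC))
im=cv2.imread("pics/scene0.png")
cv2.imwrite("pics/c2.png",cv2.resize(im[120:330,190:390],None,fx=2.8,fy=2.8,interpolation=cv2.INTER_CUBIC))
E
```

```text
shaft top [([385.0, -178.0], 0.77)]
shaft scene [([388.0, -183.0], 0.96)]
flange top [([609.0, -144.0], 0.73)]
flange scene [([615.0, -151.0], 0.81)]
spacer top [([463.0, -91.0], 0.64)]
spacer scene []
bracket top [([508.0, -196.0], 0.84)]
bracket scene [([508.0, -194.0], 0.77)]
bracket_leg top [([538.0, -190.0], 0.7)]
bracket_leg scene [([534.0, -189.0], 0.66)]
shaft_nest top [([582.0, 23.0], 0.88)]
shaft_nest scene [([579.0, 25.0], 0.9), ([502.0, 91.0], 0.37)]
flange_nest top [([633.0, 112.0], 0.8), ([555.0, 170.0], 0.73)]
flange_nest scene [([640.0, 107.0], 0.96)]
spacer_nest top [([562.0, 168.0], 0.86), ([538.0, -191.0], 0.71)]
spacer_nest scene [([566.0, 172.0], 0.85)]
bracket_nest top [([493.0, 81.0], 0.77)]
bracket_nest scene [([503.0, 92.0], 0.86)]
spacer 0.52 342 ((317.558837890625, 246.73532104492188), (23.040882110595703, 15.279744148254395), 75.96376037597656) [461.6 -95.6  12. ]
bracket 0.85 480 ((371.06756591796875, 220.9053955078125), (27.783428192138672, 18.248287200927734), 80.53767395019531) [ 509.4 -191.6   12. ]
spacer_nest 0.94 1368 ((170.91537475585938, 192.8230743408203), (41.923370361328125, 34.029850006103516), 37.87498474121094) [555.  169.8  12. ]
bracket_nest 0.79 1919 ((215.40989685058594, 225.7205810546875), (51.11646270751953, 38.796478271484375), 37.746803283691406) [496.7  88.2  12. ]
flange 0.68 649 ((344.9000244140625, 167.70001220703125), (28.174455642700195, 29.06888198852539), 26.56505012512207) [ 605.4 -144.    12. ]
shaft 0.73 428 ((364.5, 291.0), (22.0, 23.0), 90.0) [ 384.1 -180.    12. ]
```

View pics/c1.png

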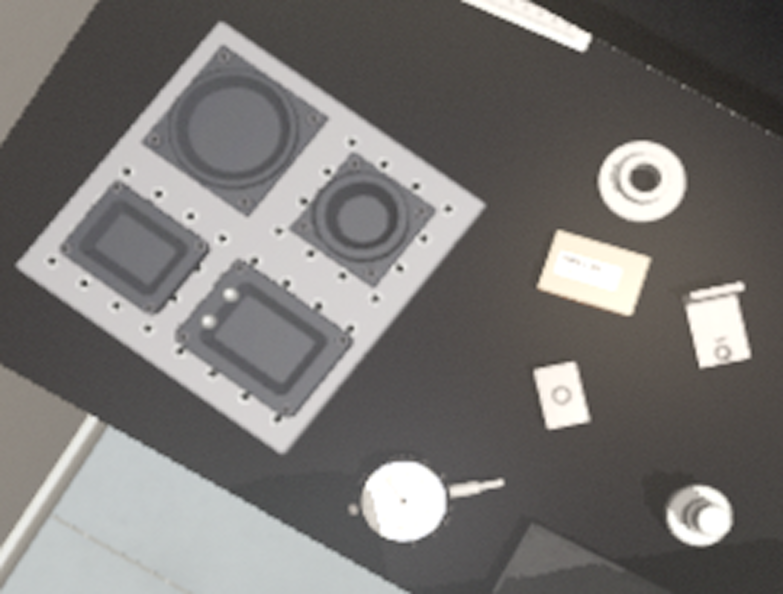

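View pics/c2.png

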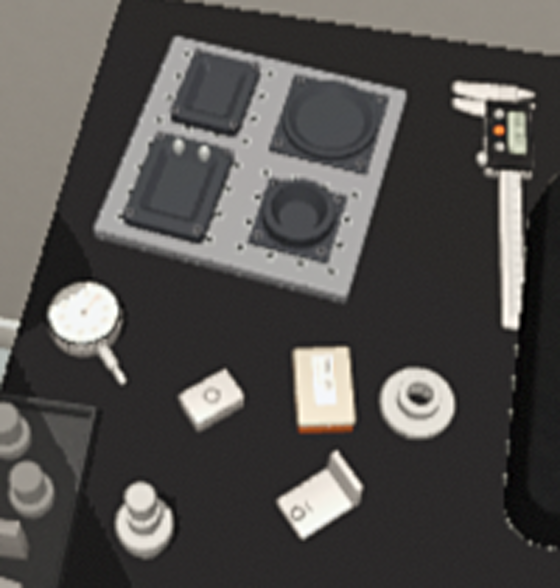

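```bash
cat > fit.py <<'E'
from h import *
from scipy.optimize import minimize
def box(x0,x1,y0,y1,z0,z1): return np.array([[x,y,z] for x in(x0,x1) for y in(y0,y1) for z in(z0,z1)],float)
def cyl(d,z0,z1): 
    a=np.linspace(0,2*np.pi,40); return np.array([[d/2*np.cos(t),d/2*np.sin(t),z] for t in a for z in(z0,z1)])
M={"shaft":[cyl(28,0,17),cyl(37,17,37),cyl(22,37,60),cyl(18,60,85)],"flange":[cyl(54,0,8),cyl(32,8,22)],
"spacer":[box(-13,13,-20,20,0,18)],"bracket":[box(-16,16,-25,25,0,4),box(-16,16,21,25,0,34)],
"shaft_nest":[box(-33,33,-33,33,0,3),cyl(58,0,20)],"flange_nest":[box(-42,42,-42,42,0,3),cyl(80,0,12)],
"spacer_nest":[box(-30,30,-37,37,0,12)],"bracket_nest":[box(-34,34,-45,45,0,12)]}
S=4
def sil(n,t,x,y,yaw,z=0):
    c,s=np.cos(yaw),np.sin(yaw); m=np.zeros((420*S,560*S),np.uint8)
    for P in M[t]:
        q=P@np.array([[c,s,0],[-s,c,0],[0,0,1]])+[x,y,z]
        h=cv2.convexHull(((proj(n,q)+.5)*S).astype(np.float32)); cv2.fillPoly(m,[np.round(h).astype(np.int32)],1)
    return m
def iou(a,b): return (a&b).sum()/((a|b).sum()+1e-9)
def fit(t,masks,x0,z=0):
    up={n:cv2.resize(m.astype(np.uint8),None,fx=S,fy=S,interpolation=cv2.INTER_NEAREST) for n,m in masks.items()}
    f=lambda p:-sum(iou(sil(n,t,p[0],p[1],p[2]/50,z),m) for n,m in up.items())/len(up)
    x0=np.array([x0[0],x0[1],x0[2]*50]); 
    r=minimize(f,x0,method="Nelder-Mead",options=dict(initial_simplex=x0+np.array([[0,0,0],[6,0,0],[0,6,0],[0,0,6.]]),xatol=.1,fatol=1e-4,maxiter=80))
    return np.round([r.x[0],r.x[1],r.x[2]/50],3),round(-r.fun,3)
def bright(n,im,x,y,t,yaw):
    g=im.max(2); reg=cv2.dilate(cv2.resize(sil(n,t,x,y,yaw),(560,420),interpolation=cv2.INTER_AREA),np.ones((11,11)))
    m=((g>75)&(reg>0)).astype(np.uint8); k,l,st,_=cv2.connectedComponentsWithStats(m)
    return (l==1+np.argmax(st[1:,4]))
E
python3 - <<'E'
from fit import *
ims={n:cv2.imread(f"pics/{n}0.png") for n in("top","scene")}
u=lambda a,b,z:unproj("top",((a+.5)/2.9-.5+125,(b+.5)/2.7-.5+100),z)[:2]
def yw(a,b,z):d=u(*b,z)-u(*a,z);return np.arctan2(d[1],d[0])
ys=yw((571,426),(553,366),18);yb=yw((727,362),(714,290),4);yn=yw((352,338),(240,262),27);yn2=yw((208,243),(122,183),27)
print(ys,yb,yn,yn2)
for t,x0 in {"shaft":(385,-180,0),"flange":(610,-146,0),"spacer":(463,-93,ys),"bracket":(509,-193,yb)}.items():
    mk={n:bright(n,ims[n],*x0[:2],t,x0[2]) for n in ims}
    print(t,fit(t,mk,x0),[fit(t,{n:mk[n]},x0) for n in mk],[m.sum() for m in mk.values()])
eyes.capture("top");eyes.capture("scene")
for t,x0 in {"shaft_nest":(581,24),"flange_nest":(636,110),"spacer_nest":(562,170),"bracket_nest":(499,87)}.items():
    mk={n:[d for d in eyes.outline_of(n,t)] for n in ims}
    mk={n:d[0]["region"] for n,d in mk.items() if d}
    print(t,fit(t,mk,(*x0,yn),15),[(n,fit(t,{n:mk[n]},(*x0,yn),15)) for n in mk])
E
```

```text
0.28198663215589637 0.16759579253998785 0.9562067932377135 0.9431143348423294
shaft (array([ 3.87631e+02, -1.78638e+02,  9.60000e-02]), np.float64(0.883)) [(array([ 3.86883e+02, -1.79462e+02,  4.40000e-02]), np.float64(0.866)), (array([ 3.87788e+02, -1.78683e+02, -3.10000e-02]), np.float64(0.907))] [np.int64(469), np.int64(432)]
flange (array([ 6.10212e+02, -1.46580e+02,  1.40000e-02]), np.float64(0.703)) [(array([ 6.10103e+02, -1.47693e+02,  9.50000e-02]), np.float64(0.509)), (array([ 6.10104e+02, -1.47047e+02,  9.00000e-03]), np.float64(0.899))] [np.int64(1409), np.int64(556)]
spacer (array([465.461, -96.046,   1.805]), np.float64(0.656)) [(array([ 4.64312e+02, -8.86880e+01,  2.63000e-01]), np.float64(0.386)), (array([464.503, -96.247,   1.782]), np.float64(0.93))] [np.int64(906), np.int64(332)]
bracket (array([ 512.067, -194.4  ,    1.871]), np.float64(0.644)) [(array([ 5.08593e+02, -1.89547e+02,  1.95000e-01]), np.float64(0.45)), (array([ 512.339, -193.858,    1.908]), np.float64(0.848))] [np.int64(1130), np.int64(477)]
shaft_nest (array([577.358,  28.683,   0.953]), np.float64(0.963)) [('top', (array([577.358,  28.683,   0.953]), np.float64(0.963)))]
flange_nest (array([638.813, 109.146,   0.94 ]), np.float64(0.478)) [('top', (array([636.   , 110.   ,   0.956]), np.float64(0.0))), ('scene', (array([638.813, 109.146,   0.94 ]), np.float64(0.956)))]
spacer_nest (array([556.484, 167.547,   1.208]), np.float64(0.74)) [('top', (array([554.616, 167.719,   1.233]), np.float64(0.727))), ('scene', (array([557.57 , 167.216,   1.193]), np.float64(0.763)))]
bracket_nest (array([498.376,  86.991,   1.37 ]), np.float64(0.68)) [('top', (array([496.43 ,  86.967,   1.413]), np.float64(0.673))), ('scene', (array([499.239,  86.474,   1.365]), np.float64(0.69)))]
```

```bash
sed -i 's/g>75/g>(100 if n=="scene" else 115)/' fit.py
python3 - <<'E'
from fit import *
ims={n:cv2.imread(f"pics/{n}0.png") for n in("top","scene")}
H=np.pi/2
for t,x0 in {"shaft":(387,-179,0),"flange":(610,-147,0),"spacer":(463,-95,.28-H),"bracket":(510,-193,.168-H)}.items():
    mk={n:bright(n,ims[n],*x0[:2],t,x0[2]) for n in ims}
    print(t,fit(t,mk,x0),[fit(t,{n:mk[n]},x0) for n in mk],[int(m.sum()) for m in mk.values()])
eyes.capture("top");eyes.capture("scene")
for t,x0 in {"shaft_nest":(581,24),"flange_nest":(636,110),"spacer_nest":(562,170),"bracket_nest":(499,87)}.items():
    mk={n:[d for d in eyes.outline_of(n,t)] for n in ims}
    mk={n:d[0]["region"] for n,d in mk.items() if d}
    print(t,[(n,fit(t,{n:mk[n]},(*x0,.95-H),15)) for n in mk])
E
```

```text
shaft (array([ 3.87123e+02, -1.78929e+02,  7.30000e-02]), np.float64(0.906)) [(array([ 3.86534e+02, -1.79297e+02,  5.60000e-02]), np.float64(0.921)), (array([ 3.87614e+02, -1.77851e+02,  4.20000e-02]), np.float64(0.934))] [417, 407]
flange (array([ 6.09608e+02, -1.46269e+02,  8.00000e-03]), np.float64(0.886)) [(array([ 6.08537e+02, -1.46535e+02,  5.60000e-02]), np.float64(0.871)), (array([ 6.10396e+02, -1.46530e+02,  1.00000e-02]), np.float64(0.925))] [694, 529]
spacer (array([464.003, -96.338,  -1.331]), np.float64(0.922)) [(array([463.17 , -96.718,  -1.347]), np.float64(0.93)), (array([464.809, -95.49 ,  -1.337]), np.float64(0.951))] [379, 310]
bracket (array([ 511.212, -194.516,   -1.338]), np.float64(0.925)) [(array([ 510.458, -194.693,   -1.353]), np.float64(0.934)), (array([ 511.998, -193.788,   -1.36 ]), np.float64(0.929))] [562, 512]
shaft_nest [('top', (array([577.605,  28.286,  -0.625]), np.float64(0.968)))]
flange_nest [('top', (array([ 6.36241e+02,  1.08767e+02, -6.19000e-01]), np.float64(0.968))), ('scene', (array([ 6.39156e+02,  1.09764e+02, -6.24000e-01]), np.float64(0.944)))]
spacer_nest [('top', (array([555.58 , 168.276,  -0.618]), np.float64(0.947))), ('scene', (array([557.055, 167.198,  -0.599]), np.float64(0.943)))]
bracket_nest [('top', (array([496.2  ,  87.277,  -0.615]), np.float64(0.944))), ('scene', (array([499.808,  87.253,  -0.638]), np.float64(0.956)))]
```

```bash
cat > plan.py <<'E'
import numpy as np
def plan(*ps):
    for a,b in zip(ps,ps[1:]):
        a,b=np.array(a,float),np.array(b,float);d=b[:3]-a[:3];c,s=np.cos(a[3]),np.sin(a[3])
        print(b,"T cm",np.round([(c*d[0]+s*d[1])/10,(s*d[0]-c*d[1])/10,-d[2]/10],2),"rz",round(-(b[3]-a[3]),3),"dist",round(np.linalg.norm(d)))
E
python3 - <<'E'
from plan import *
from rig import bot
print([a for a in dir(bot) if a[0]!='_'],bot.tip_extent)
plan((210.66,-588.43,239.3,.344),(240,-350,270,1.6),(350,-150,260,2.6),(609.5,-146.5,110,2.7),(609.5,-146.5,20,2.7))
E
```

```text
['Unreachable', 'finish_job', 'tip_extent'] 8.0
[ 240.  -350.   270.     1.6] T cm [ 10.8  -21.46  -3.07] rz -1.256 dist 242
[ 350.  -150.   260.     2.6] T cm [19.67 11.58  1.  ] rz -1.0 dist 228
[ 609.5 -146.5  110.     2.7] T cm [-22.06  13.68  15.  ] rz -0.1 dist 300
[ 609.5 -146.5   20.     2.7] T cm [0. 0. 9.] rz -0.0 dist 90
```

Call:
move_arm(
  moves=[
    {"claw": -1, "translation": [2, -4, -3], "angular": [0, 0, -0.14]},
    {"claw": -1, "translation": [3.5, -7, -3.07], "angular": [0, 0, -0.28]},
    {"claw": -1, "translation": [5, -10, -3.07], "angular": [0, 0, -0.42]},
    {"claw": -1, "translation": [6.5, -13, -3.07], "angular": [0, 0, -0.56]},
    {"claw": -1, "translation": [8, -16, -3.07], "angular": [0, 0, -0.7]},
    {"claw": -1, "translation": [9.5, -19, -3.07], "angular": [0, 0, -0.84]},
    {"claw": -1, "translation": [10.8, -21.46, -3.07], "angular": [0, 0, -0.98]},
    {"claw": -1, "translation": [10.8, -21.46, -3.07], "angular": [0, 0, -1.12]},
    {"claw": -1, "translation": [10.8, -21.46, -3.07], "angular": [0, 0, -1.256]},
    {"claw": -1, "translation": [10.8, -21.46, -3.07], "angular": [0, 0, -1.256]},
  ],
)

```text
t: 4.3
eef_pos: [240.1, -349.7, 270.3]
ee_rot: [3.141, 0.001, 1.6]
contact_force: [-0.1, -0.1, 0.4]
gripper_width: 85.1
grasp_force: 0.0
```

Call:
move_arm(
  moves=[
    {"claw": -1, "translation": [3, 1.8, 0.2], "angular": [0, 0, -0.14]},
    {"claw": -1, "translation": [6, 3.6, 0.4], "angular": [0, 0, -0.28]},
    {"claw": -1, "translation": [9, 5.4, 0.6], "angular": [0, 0, -0.42]},
    {"claw": -1, "translation": [12, 7.2, 0.8], "angular": [0, 0, -0.56]},
    {"claw": -1, "translation": [15, 9, 1], "angular": [0, 0, -0.7]},
    {"claw": -1, "translation": [18, 10.7, 1], "angular": [0, 0, -0.84]},
    {"claw": -1, "translation": [19.67, 11.58, 1], "angular": [0, 0, -1.0]},
    {"claw": -1, "translation": [19.67, 11.58, 1], "angular": [0, 0, -1.0]},
  ],
)

```text
t: 5.1
eef_pos: [350.6, -148.5, 260.1]
ee_rot: [3.141, -0.0, 2.602]
contact_force: [-0.3, 0.0, 0.9]
gripper_width: 85.5
grasp_force: 0.0
```

Call:
move_arm(
  moves=[
    {"claw": -1, "translation": [-3, 1.9, 0.5], "angular": [0, 0, -0.02]},
    {"claw": -1, "translation": [-6, 3.8, 1], "angular": [0, 0, -0.04]},
    {"claw": -1, "translation": [-9, 5.6, 2.5], "angular": [0, 0, -0.06]},
    {"claw": -1, "translation": [-12, 7.5, 4.5], "angular": [0, 0, -0.08]},
    {"claw": -1, "translation": [-15, 9.3, 7], "angular": [0, 0, -0.1]},
    {"claw": -1, "translation": [-18, 11.2, 9.5], "angular": [0, 0, -0.1]},
    {"claw": -1, "translation": [-20.5, 12.7, 12.5], "angular": [0, 0, -0.1]},
    {"claw": -1, "translation": [-22.06, 13.68, 15], "angular": [0, 0, -0.1]},
    {"claw": -1, "translation": [-22.06, 13.68, 15], "angular": [0, 0, -0.1]},
  ],
)

```text
t: 6.0
eef_pos: [608.8, -147.1, 105.3]
ee_rot: [-3.141, -0.006, 2.695]
contact_force: [-2.2, -0.1, -0.1]
gripper_width: 85.6
grasp_force: 0.0
```

Call:
move_arm(
  moves=[
    {"claw": -0.15, "translation": [0, 0, 2.5], "angular": [0, 0, 0]},
    {"claw": -0.15, "translation": [0, 0, 5], "angular": [0, 0, 0]},
    {"claw": -0.15, "translation": [0, 0, 7], "angular": [0, 0, 0]},
    {"claw": -0.15, "translation": [0, 0, 8.5], "angular": [0, 0, 0]},
    {"claw": -0.15, "translation": [0, 0, 9.15], "angular": [0, 0, 0]},
    {"claw": -0.15, "translation": [0, 0, 9.15], "angular": [0, 0, 0]},
    {"claw": -0.15, "translation": [0, 0, 9.15], "angular": [0, 0, 0]},
  ],
)

```text
t: 6.7
eef_pos: [610.3, -147.1, 19.7]
ee_rot: [3.141, 0.002, 2.699]
contact_force: [0.7, 0.1, 0.1]
gripper_width: 49.4
grasp_force: 0.0
```

```bash
python3 - <<'E'
from h import *
s=state();print(s["eef_pos"],s["contact_force"],s["gripper_width"],bot.tip_extent)
a=eyes.capture("top");b=eyes.capture("scene")
f=lambda i,x,y:cv2.resize(i[y:y+120,x:x+130,::-1],None,fx=3,fy=3,interpolation=cv2.INTER_CUBIC)
cv2.imwrite("pics/g1.png",np.hstack([f(a,285,110),f(b,270,200)]))
E
```

```text
[ 610.31576703 -147.09467243   19.65046735] [0.71385306 0.09065171 0.12247672] 49.41532706996509 8.0
```

View pics/g1.png

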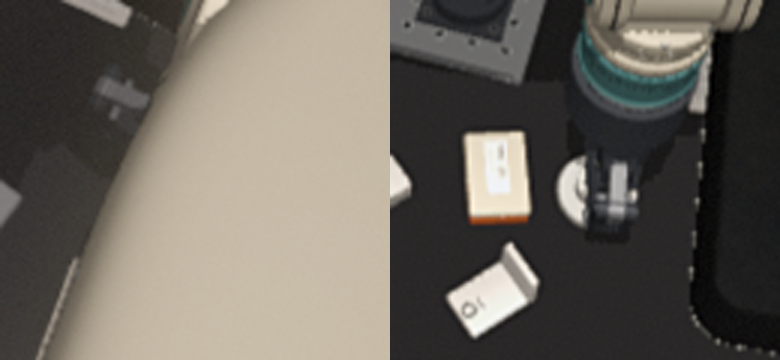

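Left half (top view) is mostly blocked by the arm; the right half (scene view) shows the fingers straddling the flange hub, crop ~(600,190). Closing.

Call:
move_arm(
  moves=[
    {"claw": 0.6, "translation": [0, 0, 0], "angular": [0, 0, 0]},
    {"claw": 0.6, "translation": [0, 0, 0], "angular": [0, 0, 0]},
    {"claw": 0.6, "translation": [0, 0, 0], "angular": [0, 0, 0]},
    {"claw": 0.6, "translation": [0, 0, 0], "angular": [0, 0, 0]},
    {"claw": 0.6, "translation": [0, 0, 0], "angular": [0, 0, 0]},
  ],
  grip_force=50,
)

```text
t: 7.3
eef_pos: [610.5, -146.9, 19.9]
ee_rot: [-3.142, 0.002, 2.7]
contact_force: [-1.0, -0.9, 6.3]
gripper_width: 29.5
grasp_force: 49.1
```

```bash
python3 - <<'E'
from plan import *
P=(609.5,-146.5,18.5,2.7)
plan(P,(609.5,-146.5,110,2.7),(638,109.3,110,2.7),(638,109.3,43.5,2.7),(638,109.3,40,2.7),(638,109.3,110,2.7),(464,-96,110,3.377),(464,-96,19,3.377),(464,-96,110,3.377),(556.3,167.7,110,4.093),(556.3,167.7,40,4.093))
E
```

```text
[ 609.5 -146.5  110.     2.7] T cm [ 0.    0.   -9.15] rz -0.0 dist 92
[638.  109.3 110.    2.7] T cm [ 8.36 24.34 -0.  ] rz -0.0 dist 257
[638.  109.3  43.5   2.7] T cm [0.   0.   6.65] rz -0.0 dist 66
[638.  109.3  40.    2.7] T cm [0.   0.   0.35] rz -0.0 dist 4
[638.  109.3 110.    2.7] T cm [ 0.  0. -7.] rz -0.0 dist 70
[464.    -96.    110.      3.377] T cm [  6.96 -26.    -0.  ] rz -0.677 dist 269
[464.    -96.     19.      3.377] T cm [-0.   0.   9.1] rz -0.0 dist 91
[464.    -96.    110.      3.377] T cm [-0.   0.  -9.1] rz -0.0 dist 91
[556.3   167.7   110.      4.093] T cm [-15.13  23.49  -0.  ] rz -0.716 dist 279
[556.3   167.7    40.      4.093] T cm [-0.  0.  7.] rz -0.0 dist 70
```

Call:
move_arm(
  moves=[
    {"claw": 0.6, "translation": [0, 0, -0.5], "angular": [0, 0, 0]},
    {"claw": 0.6, "translation": [0, 0, -1.5], "angular": [0, 0, 0]},
    {"claw": 0.6, "translation": [0, 0, -3], "angular": [0, 0, 0]},
    {"claw": 0.6, "translation": [0, 0, -5], "angular": [0, 0, 0]},
    {"claw": 0.6, "translation": [0, 0, -7], "angular": [0, 0, 0]},
    {"claw": 0.6, "translation": [0, 0, -9.15], "angular": [0, 0, 0]},
    {"claw": 0.6, "translation": [0, 0, -9.15], "angular": [0, 0, 0]},
  ],
)

```text
t: 8.0
eef_pos: [612.7, -147.6, 114.7]
ee_rot: [3.141, 0.008, 2.7]
contact_force: [0.8, 0.3, -1.3]
gripper_width: 29.5
grasp_force: 49.5
```

Call:
move_arm(
  moves=[
    {"claw": 0.6, "translation": [0.5, 1.5, 0], "angular": [0, 0, 0]},
    {"claw": 0.6, "translation": [1.5, 4.5, 0], "angular": [0, 0, 0]},
    {"claw": 0.6, "translation": [2.7, 8, 0], "angular": [0, 0, 0]},
    {"claw": 0.6, "translation": [4, 12, 0], "angular": [0, 0, 0]},
    {"claw": 0.6, "translation": [5.4, 16, 0], "angular": [0, 0, 0]},
    {"claw": 0.6, "translation": [6.6, 19.5, 0], "angular": [0, 0, 0]},
    {"claw": 0.6, "translation": [7.6, 22.3, 0], "angular": [0, 0, 0]},
    {"claw": 0.6, "translation": [8.2, 23.9, 0], "angular": [0, 0, 0]},
    {"claw": 0.6, "translation": [8.36, 24.34, 0], "angular": [0, 0, 0]},
    {"claw": 0.6, "translation": [8.36, 24.34, 0], "angular": [0, 0, 0]},
  ],
)

```text
t: 9.0
eef_pos: [637.4, 109.5, 109.2]
ee_rot: [-3.14, -0.001, 2.701]
contact_force: [-0.2, -1.1, -1.2]
gripper_width: 29.4
grasp_force: 49.6
```

```bash
python3 - <<'E'
from h import *
s=state();print(s["eef_pos"],s["contact_force"],s["gripper_width"],s["grasp_force"])
b=eyes.capture("scene");a=eyes.capture("top")
f=lambda i,x,y:cv2.resize(i[y:y+130,x:x+130,::-1],None,fx=3,fy=3,interpolation=cv2.INTER_CUBIC)
print(proj("scene",[638,109,95]),proj("top",[638,109,95]))
cv2.imwrite("pics/g2.png",np.hstack([f(a,150,90),f(b,240,80)]))
E
```

```text
[637.44439249 109.45901153 109.23718865] [-0.19685706 -1.07125172 -1.22287929] 29.41261509102947 49.628498554229736
[[309.27186065 141.96660755]] [[198.92231439 137.61839186]]
```

View pics/g2.png

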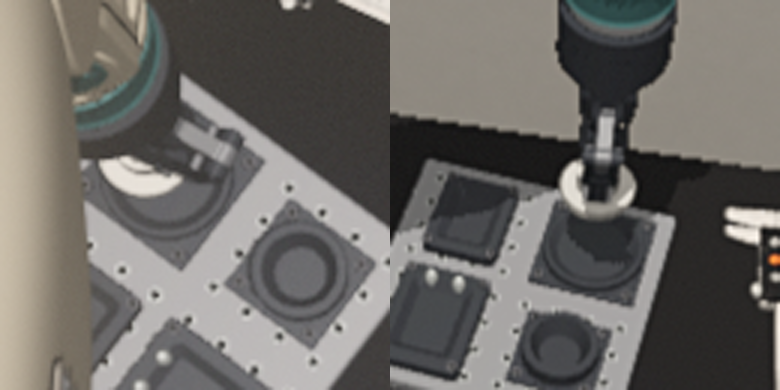

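Flange held level, scene position (309,143) matching the predicted (309,142). Lowering.

Call:
move_arm(
  moves=[
    {"claw": 0.6, "translation": [0, 0, 1.5], "angular": [0, 0, 0]},
    {"claw": 0.6, "translation": [0, 0, 3.5], "angular": [0, 0, 0]},
    {"claw": 0.6, "translation": [0, 0, 5], "angular": [0, 0, 0]},
    {"claw": 0.6, "translation": [0, 0, 6], "angular": [0, 0, 0]},
    {"claw": 0.6, "translation": [0, 0, 6.5], "angular": [0, 0, 0]},
    {"claw": 0.6, "translation": [0, 0, 6.8], "angular": [0, 0, 0]},
    {"claw": 0.6, "translation": [0, 0, 7], "angular": [0, 0, 0]},
    {"claw": 0.6, "translation": [0, 0, 7], "angular": [0, 0, 0]},
  ],
)

```text
t: 9.9
eef_pos: [638.5, 109.3, 40.4]
ee_rot: [3.141, 0.001, 2.7]
contact_force: [1.0, 0.5, -0.7]
gripper_width: 29.5
grasp_force: 49.6
```

Call:
move_arm(
  moves=[
    {"claw": 0.6, "translation": [0, 0, 0.1], "angular": [0, 0, 0]},
    {"claw": -0.2, "translation": [0, 0, 0.1], "angular": [0, 0, 0]},
    {"claw": -0.2, "translation": [0, 0, 0.1], "angular": [0, 0, 0]},
    {"claw": -0.2, "translation": [0, 0, 0], "angular": [0, 0, 0]},
    {"claw": -0.2, "translation": [0, 0, -2], "angular": [0, 0, 0]},
    {"claw": -0.2, "translation": [0, 0, -4.5], "angular": [0, 0, 0]},
    {"claw": -0.2, "translation": [0, 0, -7], "angular": [0, 0, 0]},
    {"claw": -0.2, "translation": [0, 0, -7], "angular": [0, 0, 0]},
  ],
)

```text
t: 10.7
eef_pos: [641.5, 109.5, 114.6]
ee_rot: [3.137, 0.007, 2.7]
contact_force: [0.3, 0.1, 0.6]
gripper_width: 50.9
grasp_force: 0.0
```

Call:
move_arm(
  moves=[
    {"claw": -0.2, "translation": [0.7, -3, 0], "angular": [0, 0, -0.1]},
    {"claw": -0.2, "translation": [1.7, -6.5, 0], "angular": [0, 0, -0.2]},
    {"claw": -0.2, "translation": [2.8, -10.5, 0], "angular": [0, 0, -0.3]},
    {"claw": -0.2, "translation": [3.9, -14.5, 0], "angular": [0, 0, -0.4]},
    {"claw": -0.2, "translation": [5, -18.5, 0], "angular": [0, 0, -0.5]},
    {"claw": -0.2, "translation": [6, -22.5, 0], "angular": [0, 0, -0.6]},
    {"claw": -0.2, "translation": [6.96, -26, 0], "angular": [0, 0, -0.677]},
    {"claw": -0.2, "translation": [6.96, -26, 0], "angular": [0, 0, -0.677]},
    {"claw": -0.2, "translation": [6.96, -26, 0], "angular": [0, 0, -0.677]},
  ],
)

```text
t: 11.6
eef_pos: [463.4, -96.4, 109.7]
ee_rot: [3.141, 0.0, -2.909]
contact_force: [0.9, 0.5, 0.3]
gripper_width: 51.2
grasp_force: 0.0
```

```bash
python3 - <<'E'
from fit import *
s=state();print(s["eef_pos"],s["ee_rot"],s["contact_force"],s["gripper_width"])
b=eyes.capture("scene");a=eyes.capture("top")
for n in("top","scene"):
    print(n,[(np.round(unproj(n,d["position"],20)[:2]).tolist(),round(d["conf"],2)) for d in eyes.pinpoint(n,"flange")[:2]])
m={"scene":bright("scene",b,638,109,"flange",0)}
f=lambda i,x,y:cv2.resize(i[y:y+130,x:x+130,::-1],None,fx=3,fy=3,interpolation=cv2.INTER_CUBIC)
print(fit("flange",m,(638,109,0),20))
cv2.imwrite("pics/g3.png",np.hstack([f(a,150,90),f(b,220,130)]))
E
```

```text
[463.38779682 -96.43426416 109.66031112] [ 3.14109168e+00  4.87683556e-06 -2.90871037e+00] [0.90818387 0.54845793 0.31608086] 51.19200175598997
top [([644.0, 114.0], 0.9), ([494.0, 85.0], 0.7)]
scene [([643.0, 104.0], 0.73)]
(array([6.38851e+02, 1.10525e+02, 7.80000e-02]), np.float64(0.931))
```

View pics/g3.png

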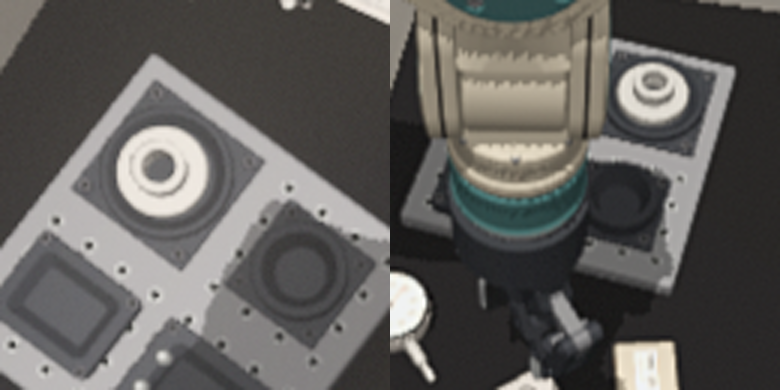

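The flange sits in its nest (fit 639,110 vs nest 638,109), flat and hub up. Spacer next.

Call:
move_arm(
  moves=[
    {"claw": -0.2, "translation": [0, 0, 2.5], "angular": [0, 0, 0]},
    {"claw": -0.2, "translation": [0, 0, 5], "angular": [0, 0, 0]},
    {"claw": -0.2, "translation": [0, 0, 7], "angular": [0, 0, 0]},
    {"claw": -0.2, "translation": [0, 0, 8.5], "angular": [0, 0, 0]},
    {"claw": -0.2, "translation": [0, 0, 9.25], "angular": [0, 0, 0]},
    {"claw": -0.2, "translation": [0, 0, 9.25], "angular": [0, 0, 0]},
    {"claw": 0.7, "translation": [0, 0, 9.25], "angular": [0, 0, 0]},
    {"claw": 0.7, "translation": [0, 0, 9.25], "angular": [0, 0, 0]},
    {"claw": 0.7, "translation": [0, 0, 9.25], "angular": [0, 0, 0]},
    {"claw": 0.7, "translation": [0, 0, 9.25], "angular": [0, 0, 0]},
  ],
)

```text
t: 12.8
eef_pos: [465.2, -96.4, 18.6]
ee_rot: [-3.14, 0.002, -2.906]
contact_force: [0.5, 1.0, 5.1]
gripper_width: 24.2
grasp_force: 49.6
```

Call:
move_arm(
  moves=[
    {"claw": 0.7, "translation": [0, 0, 0], "angular": [0, 0, 0]},
    {"claw": 0.7, "translation": [0, 0, -0.5], "angular": [0, 0, 0]},
    {"claw": 0.7, "translation": [0, 0, -1.5], "angular": [0, 0, 0]},
    {"claw": 0.7, "translation": [0, 0, -3], "angular": [0, 0, 0]},
    {"claw": 0.7, "translation": [0, 0, -5], "angular": [0, 0, 0]},
    {"claw": 0.7, "translation": [0, 0, -7], "angular": [0, 0, 0]},
    {"claw": 0.7, "translation": [0, 0, -9.25], "angular": [0, 0, 0]},
    {"claw": 0.7, "translation": [0, 0, -9.25], "angular": [0, 0, 0]},
  ],
)

```text
t: 13.6
eef_pos: [466.5, -97.0, 113.5]
ee_rot: [-3.138, 0.005, -2.906]
contact_force: [1.6, 0.1, 0.6]
gripper_width: 24.4
grasp_force: 49.1
```

Call:
move_arm(
  moves=[
    {"claw": 0.7, "translation": [-1, 1.5, 0], "angular": [0, 0, -0.06]},
    {"claw": 0.7, "translation": [-3, 4.6, 0], "angular": [0, 0, -0.16]},
    {"claw": 0.7, "translation": [-5.2, 8.1, 0], "angular": [0, 0, -0.27]},
    {"claw": 0.7, "translation": [-7.5, 11.7, 0], "angular": [0, 0, -0.38]},
    {"claw": 0.7, "translation": [-9.8, 15.2, 0], "angular": [0, 0, -0.49]},
    {"claw": 0.7, "translation": [-12, 18.6, 0], "angular": [0, 0, -0.6]},
    {"claw": 0.7, "translation": [-14, 21.7, 0], "angular": [0, 0, -0.69]},
    {"claw": 0.7, "translation": [-15.13, 23.49, 0], "angular": [0, 0, -0.716]},
    {"claw": 0.7, "translation": [-15.13, 23.49, 0], "angular": [0, 0, -0.716]},
    {"claw": 0.7, "translation": [-15.13, 23.49, 0], "angular": [0, 0, -0.716]},
  ],
)

```text
t: 14.6
eef_pos: [555.5, 167.5, 109.2]
ee_rot: [3.141, -0.002, -2.19]
contact_force: [0.1, -0.4, -0.7]
gripper_width: 24.5
grasp_force: 49.1
```

```bash
python3 - <<'E'
from fit import *
s=state();print(s["eef_pos"],s["ee_rot"],s["contact_force"],s["gripper_width"])
b=eyes.capture("scene");a=eyes.capture("top")
f=lambda i,x,y:cv2.resize(i[y:y+130,x:x+130,::-1],None,fx=3,fy=3,interpolation=cv2.INTER_CUBIC)
e=s["eef_pos"]; cx=proj("scene",e-[0,0,18])[0]; print(cx)
# predicted spacer outline
h=sil("scene","spacer",e[0],e[1],-.62,e[2]-18); 
o=b[:,:,::-1].copy(); o=cv2.resize(o,None,fx=4,fy=4,interpolation=cv2.INTER_CUBIC)
cs,_=cv2.findContours(h,0,2); cv2.drawContours(o,cs,-1,(0,0,255),1)
x,y=(cx*4).astype(int); cv2.imwrite("pics/g4.png",o[max(0,y-220):y+260,x-250:x+250])
from plan import plan
plan((556.3,167.7,110,4.093),(556.3,167.7,39.5,4.093),(556.3,167.7,110,4.093),(533.5,-189.2,110,3.36))
E
```

```text
[555.51842241 167.52138399 109.19017773] [ 3.14060643e+00 -1.85265336e-03 -2.18995805e+00] [ 0.07256278 -0.36184557 -0.74156471] 24.46846324115584
[265.34511544 133.07991245]
[556.3   167.7    39.5     4.093] T cm [-0.    0.    7.05] rz -0.0 dist 70
[556.3   167.7   110.      4.093] T cm [-0.    0.   -7.05] rz -0.0 dist 70
[ 533.5  -189.2   110.      3.36] T cm [ 30.38 -18.86  -0.  ] rz 0.733 dist 358
```

View pics/g4.png

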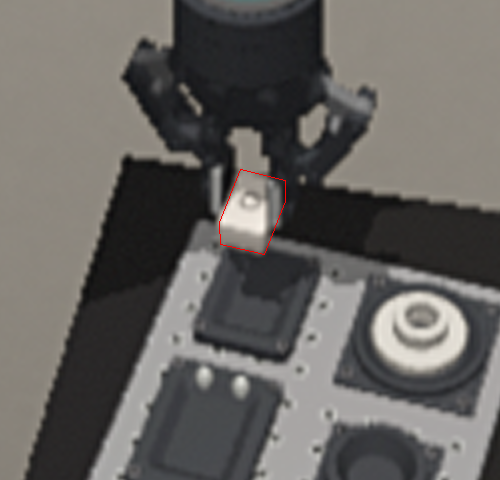

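Spacer held level, aligned with its predicted outline. Lowering and releasing.

Call:
move_arm(
  moves=[
    {"claw": 0.7, "translation": [0, 0, 1.5], "angular": [0, 0, 0]},
    {"claw": 0.7, "translation": [0, 0, 3.5], "angular": [0, 0, 0]},
    {"claw": 0.7, "translation": [0, 0, 5], "angular": [0, 0, 0]},
    {"claw": 0.7, "translation": [0, 0, 6], "angular": [0, 0, 0]},
    {"claw": 0.7, "translation": [0, 0, 6.6], "angular": [0, 0, 0]},
    {"claw": 0.7, "translation": [0, 0, 7], "angular": [0, 0, 0]},
    {"claw": 0.7, "translation": [0, 0, 7.15], "angular": [0, 0, 0]},
    {"claw": 0.7, "translation": [0, 0, 7.15], "angular": [0, 0, 0]},
    {"claw": -0.2, "translation": [0, 0, 7.15], "angular": [0, 0, 0]},
    {"claw": -0.2, "translation": [0, 0, 7.15], "angular": [0, 0, 0]},
  ],
)

```text
t: 15.7
eef_pos: [556.8, 167.9, 39.0]
ee_rot: [-3.141, 0.001, -2.19]
contact_force: [1.0, -0.1, 0.9]
gripper_width: 50.7
grasp_force: 0.0
```

Call:
move_arm(
  moves=[
    {"claw": -0.2, "translation": [0, 0, -0.2], "angular": [0, 0, 0]},
    {"claw": -0.2, "translation": [0, 0, -1.5], "angular": [0, 0, 0]},
    {"claw": -0.2, "translation": [0, 0, -4], "angular": [0, 0, 0]},
    {"claw": -0.2, "translation": [0, 0, -7.15], "angular": [0, 0, 0]},
    {"claw": -0.2, "translation": [0, 0, -7.15], "angular": [0, 0, 0]},
  ],
)

```text
t: 16.2
eef_pos: [560.6, 168.5, 115.9]
ee_rot: [-3.135, 0.007, -2.19]
contact_force: [0.4, -0.7, 0.5]
gripper_width: 51.4
grasp_force: 0.0
```

Call:
move_arm(
  moves=[
    {"claw": -0.2, "translation": [3, -1.9, 0], "angular": [0, 0, 0.08]},
    {"claw": -0.2, "translation": [7, -4.3, 0], "angular": [0, 0, 0.17]},
    {"claw": -0.2, "translation": [11, -6.8, 0], "angular": [0, 0, 0.26]},
    {"claw": -0.2, "translation": [15, -9.3, 0], "angular": [0, 0, 0.36]},
    {"claw": -0.2, "translation": [19, -11.8, 0], "angular": [0, 0, 0.46]},
    {"claw": -0.2, "translation": [23, -14.3, 0], "angular": [0, 0, 0.56]},
    {"claw": -0.2, "translation": [27, -16.8, 0], "angular": [0, 0, 0.65]},
    {"claw": -0.2, "translation": [30.38, -18.86, 0], "angular": [0, 0, 0.733]},
    {"claw": -0.2, "translation": [30.38, -18.86, 0], "angular": [0, 0, 0.733]},
    {"claw": -0.2, "translation": [30.38, -18.86, 0], "angular": [0, 0, 0.733]},
  ],
)

```text
t: 17.2
eef_pos: [533.3, -189.8, 110.2]
ee_rot: [3.141, 0.0, -2.925]
contact_force: [-0.3, 0.5, -0.5]
gripper_width: 51.2
grasp_force: 0.0
```

```bash
python3 - <<'E'
from fit import *
s=state();print(s["eef_pos"],s["ee_rot"],s["contact_force"],s["gripper_width"])
ims={n:eyes.capture(n) for n in("scene","top")}
for t,x0,z in (("spacer",(556,167.7,-.62),20),("bracket",(511,-194,-1.35),0)):
    for n in ims:
        try: print(t,n,fit(t,{n:bright(n,ims[n],x0[0],x0[1],t,x0[2])},x0,z))
        except Exception as e: print(t,n,e)
f=lambda i,x,y:cv2.resize(i[y:y+130,x:x+130,::-1],None,fx=3,fy=3,interpolation=cv2.INTER_CUBIC)
cv2.imwrite("pics/g5.png",np.hstack([f(ims["top"],135,120),f(ims["scene"],220,200)]))
E
```

```text
[ 533.29226357 -189.83976118  110.17454669] [ 3.14100166e+00  1.80746919e-04 -2.92473975e+00] [-0.26966776  0.46182937 -0.45320618] 51.24547458652583
spacer scene (array([555.953, 170.498,  -0.618]), np.float64(0.93))
spacer top (array([555.572, 169.09 ,  -0.621]), np.float64(0.916))
bracket scene (array([ 512.025, -193.886,   -1.329]), np.float64(0.936))
bracket top (array([ 504.156, -196.135,   -1.305]), np.float64(0.735))
```

View pics/g5.png

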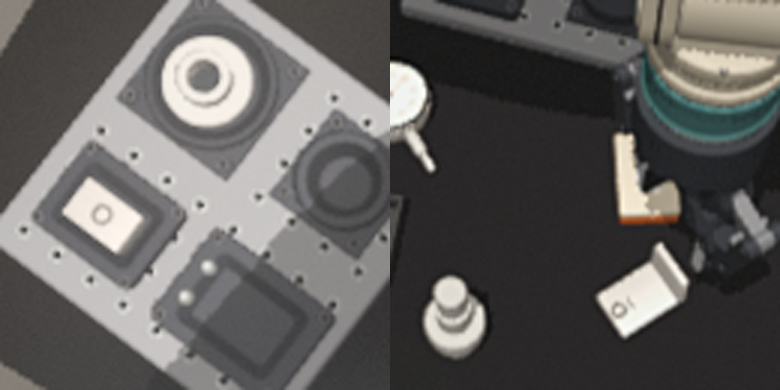

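```bash
python3 - <<'E'
from fit import *
from scipy.optimize import least_squares
t=lambda a,b:np.array([(a+.5)/2.9-.5+125,(b+.5)/2.7-.5+100])
s=lambda a,b:np.array([(a+.5)/2.8-.5+190,(b+.5)/2.8-.5+120])
for A,B in (((651,258),(354,423)),((632,315),(298,430)),((556,230),(350,347)),((538,289),(293,350))):
    r=least_squares(lambda P:np.r_[proj("top",P)[0]-t(*A),proj("scene",P)[0]-s(*B)],[540,-130,10]); print(np.round(r.x),r.cost)
    print(np.round(unproj("top",t(*A),12)),np.round(unproj("scene",s(*B),12)))
c,k=np.cos(-1.35),np.sin(-1.35)
for x,y in ((16,23),(40,12),(40,34),(35,12),(35,34)): print(x,y,"finger/leg pt",np.round([511.2+c*x*sg-k*y for sg in(1,-1)]),np.round([-194.2+k*x*sg+c*y for sg in(1,-1)]))
E
```

```text
[ 556. -151.   16.] 0.2223870023803259
[ 555. -152.   12.] [ 558. -150.   12.]
[ 517. -141.    9.] 0.0028519594506115136
[ 517. -140.   12.] [ 517. -142.   12.]
[574. -93.  17.] 1.1910452965420666
[573. -93.  12.] [578. -91.  12.]
[534. -82.  18.] 0.2996825809857849
[533. -82.  12.] [536. -79.  12.]
16 23 finger/leg pt [537. 530.] [-205. -174.]
40 12 finger/leg pt [532. 514.] [-231. -153.]
40 34 finger/leg pt [553. 536.] [-226. -148.]
35 12 finger/leg pt [531. 515.] [-226. -157.]
35 34 finger/leg pt [552. 537.] [-221. -153.]
```

Call:
move_arm(
  moves=[
    {"claw": 0, "translation": [0, 0, 2], "angular": [0, 0, 0]},
    {"claw": 0, "translation": [0, 0, 4], "angular": [0, 0, 0]},
    {"claw": 0, "translation": [0, 0, 6], "angular": [0, 0, 0]},
    {"claw": 0, "translation": [0, 0, 7.5], "angular": [0, 0, 0]},
    {"claw": 0, "translation": [0, 0, 8.45], "angular": [0, 0, 0]},
    {"claw": 0, "translation": [0, 0, 8.45], "angular": [0, 0, 0]},
    {"claw": 0.6, "translation": [0, 0, 8.45], "angular": [0, 0, 0]},
    {"claw": 0.6, "translation": [0, 0, 8.45], "angular": [0, 0, 0]},
    {"claw": 0.6, "translation": [0, 0, 8.45], "angular": [0, 0, 0]},
    {"claw": 0.6, "translation": [0, 0, 8.45], "angular": [0, 0, 0]},
  ],
  grip_force=60,
)

```text
t: 18.3
eef_pos: [534.0, -189.5, 26.1]
ee_rot: [-3.141, 0.001, -2.923]
contact_force: [0.1, 0.6, -0.6]
gripper_width: 29.6
grasp_force: 59.2
```

Call:
move_arm(
  moves=[
    {"claw": 0.6, "translation": [0, 0, -0.4], "angular": [0, 0, 0]},
    {"claw": 0.6, "translation": [0, 0, -1.2], "angular": [0, 0, 0]},
    {"claw": 0.6, "translation": [0, 0, -2.5], "angular": [0, 0, 0]},
    {"claw": 0.6, "translation": [0, 0, -4.2], "angular": [0, 0, 0]},
    {"claw": 0.6, "translation": [0, 0, -6.2], "angular": [0, 0, 0]},
    {"claw": 0.6, "translation": [0, 0, -8.2], "angular": [0, 0, 0]},
    {"claw": 0.6, "translation": [0, 0, -9.45], "angular": [0, 0, 0]},
    {"claw": 0.6, "translation": [0, 0, -9.45], "angular": [0, 0, 0]},
  ],
)

```text
t: 19.1
eef_pos: [535.5, -190.2, 123.0]
ee_rot: [-3.138, 0.004, -2.923]
contact_force: [0.8, -0.2, 0.3]
gripper_width: 29.8
grasp_force: 59.3
```

```bash
python3 - <<'E'
from plan import plan
plan((533.5,-189.2,120,3.36),(511.4,106,120,4.092),(511.4,106,47,4.092),(511.4,106,140,4.092),(387,-179,140,4.092))
E
```

```text
[511.4   106.    120.      4.092] T cm [-4.24 29.3  -0.  ] rz -0.732 dist 296
[511.4   106.     47.      4.092] T cm [-0.   0.   7.3] rz -0.0 dist 73
[511.4   106.    140.      4.092] T cm [-0.   0.  -9.3] rz -0.0 dist 93
[ 387.    -179.     140.       4.092] T cm [30.42 -6.45 -0.  ] rz -0.0 dist 311
```

Call:
move_arm(
  moves=[
    {"claw": 0.6, "translation": [-0.2, 1.5, 0], "angular": [0, 0, -0.05]},
    {"claw": 0.6, "translation": [-0.7, 4.8, 0], "angular": [0, 0, -0.13]},
    {"claw": 0.6, "translation": [-1.3, 9, 0], "angular": [0, 0, -0.23]},
    {"claw": 0.6, "translation": [-1.9, 13.3, 0], "angular": [0, 0, -0.34]},
    {"claw": 0.6, "translation": [-2.5, 17.6, 0], "angular": [0, 0, -0.45]},
    {"claw": 0.6, "translation": [-3.2, 21.9, 0], "angular": [0, 0, -0.56]},
    {"claw": 0.6, "translation": [-3.7, 25.8, 0], "angular": [0, 0, -0.66]},
    {"claw": 0.6, "translation": [-4.1, 28.4, 0], "angular": [0, 0, -0.72]},
    {"claw": 0.6, "translation": [-4.24, 29.3, 0], "angular": [0, 0, -0.732]},
    {"claw": 0.6, "translation": [-4.24, 29.3, 0], "angular": [0, 0, -0.732]},
  ],
)

```text
t: 20.1
eef_pos: [510.0, 107.3, 118.9]
ee_rot: [3.14, -0.002, -2.188]
contact_force: [-0.1, -0.3, 0.2]
gripper_width: 29.8
grasp_force: 59.4
```

```bash
python3 - <<'E'
from fit import *
s=state();print(s["eef_pos"],s["ee_rot"],s["contact_force"],s["gripper_width"])
b=eyes.capture("scene");a=eyes.capture("top")
e=s["eef_pos"]; yaw=s["ee_rot"][2]+np.pi/2; x,y=e[0]+23*np.sin(yaw),e[1]-23*np.cos(yaw); print(x,y,yaw)
h=sil("scene","bracket",x,y,yaw,e[2]-26.1)
o=cv2.resize(b[:,:,::-1],None,fx=4,fy=4,interpolation=cv2.INTER_CUBIC)
cs,_=cv2.findContours(h,0,2); cv2.drawContours(o,cs,-1,(0,0,255),1)
u,v=(proj("scene",[x,y,e[2]-20])[0]*4).astype(int); cv2.imwrite("pics/g6.png",o[max(0,v-220):v+260,u-250:u+250])
E
```

```text
[509.98328945 107.29899652 118.90823615] [ 3.13977669e+00 -1.63396401e-03 -2.18835436e+00] [-0.07926137 -0.26855585  0.18801867] 29.845000904651673
496.6652322749459 88.54721385341055 -0.6175580308593958
```

View pics/g6.png

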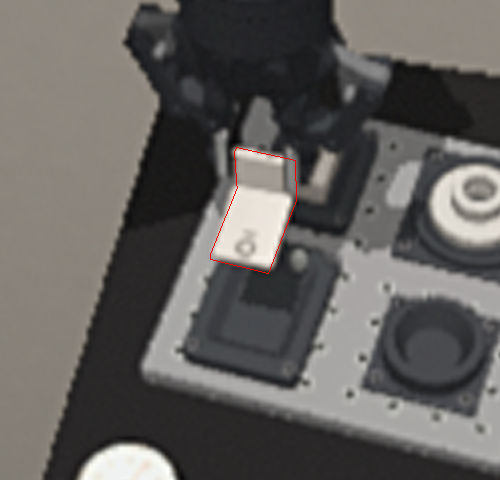

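Bracket hangs level and square, on its predicted outline, leg on the pin side. Lowering and releasing.

Call:
move_arm(
  moves=[
    {"claw": 0.6, "translation": [0, 0, 1.5], "angular": [0, 0, 0]},
    {"claw": 0.6, "translation": [0, 0, 3.5], "angular": [0, 0, 0]},
    {"claw": 0.6, "translation": [0, 0, 5], "angular": [0, 0, 0]},
    {"claw": 0.6, "translation": [0, 0, 6], "angular": [0, 0, 0]},
    {"claw": 0.6, "translation": [0, 0, 6.6], "angular": [0, 0, 0]},
    {"claw": 0.6, "translation": [0, 0, 7.1], "angular": [0, 0, 0]},
    {"claw": 0.6, "translation": [0, 0, 7.35], "angular": [0, 0, 0]},
    {"claw": 0.6, "translation": [0, 0, 7.35], "angular": [0, 0, 0]},
    {"claw": 0.6, "translation": [0, 0, 7.35], "angular": [0, 0, 0]},
  ],
)

```text
t: 21.1
eef_pos: [512.0, 106.1, 47.0]
ee_rot: [-3.141, 0.001, -2.191]
contact_force: [0.2, -0.3, -0.0]
gripper_width: 29.4
grasp_force: 59.4
```

Call:
move_arm(
  moves=[
    {"claw": 0.6, "translation": [0, 0, 0.1], "angular": [0, 0, 0]},
    {"claw": -0.1, "translation": [0, 0, 0.1], "angular": [0, 0, 0]},
    {"claw": -0.1, "translation": [0, 0, 0.1], "angular": [0, 0, 0]},
    {"claw": -0.1, "translation": [0, 0, 0], "angular": [0, 0, 0]},
    {"claw": -0.1, "translation": [0, 0, -1.5], "angular": [0, 0, 0]},
    {"claw": -0.1, "translation": [0, 0, -4], "angular": [0, 0, 0]},
    {"claw": -0.1, "translation": [0, 0, -7], "angular": [0, 0, 0]},
    {"claw": -0.1, "translation": [0, 0, -9.35], "angular": [0, 0, 0]},
    {"claw": -0.1, "translation": [0, 0, -9.35], "angular": [0, 0, 0]},
  ],
)

```text
t: 22.0
eef_pos: [514.7, 106.3, 144.0]
ee_rot: [-3.135, 0.005, -2.191]
contact_force: [1.6, 0.2, 0.5]
gripper_width: 46.7
grasp_force: 0.0
```

Call:
move_arm(
  moves=[
    {"claw": -0.1, "translation": [2.5, -0.5, 0], "angular": [0, 0, 0]},
    {"claw": -0.1, "translation": [6, -1.3, 0], "angular": [0, 0, 0]},
    {"claw": -0.1, "translation": [10, -2.1, 0], "angular": [0, 0, 0]},
    {"claw": -0.1, "translation": [14, -3, 0], "angular": [0, 0, 0]},
    {"claw": -0.1, "translation": [18, -3.8, 0], "angular": [0, 0, 0]},
    {"claw": -0.1, "translation": [22, -4.7, 0], "angular": [0, 0, 0]},
    {"claw": -0.1, "translation": [26, -5.5, 0], "angular": [0, 0, 0]},
    {"claw": -0.1, "translation": [29.5, -6.2, 0], "angular": [0, 0, 0]},
    {"claw": -0.1, "translation": [30.42, -6.45, 0], "angular": [0, 0, 0]},
    {"claw": -0.1, "translation": [30.42, -6.45, 0], "angular": [0, 0, 0]},
  ],
)

```text
t: 23.0
eef_pos: [386.4, -179.7, 139.5]
ee_rot: [3.141, 0.0, -2.194]
contact_force: [0.3, 0.2, 0.3]
gripper_width: 46.9
grasp_force: 0.0
```

```bash
python3 - <<'E'
from fit import *
s=state();print(s["eef_pos"],s["ee_rot"],s["contact_force"],s["gripper_width"])
ims={n:eyes.capture(n) for n in("scene","top")}
for t,x0,z in (("bracket",(498,87.3,-.62),20),("shaft",(387,-179,0),0)):
    for n in ims:
        try: print(t,n,fit(t,{n:bright(n,ims[n],x0[0],x0[1],t,x0[2])},x0,z))
        except Exception as e: print(t,n,e)
f=lambda i,x,y:cv2.resize(i[y:y+130,x:x+130,::-1],None,fx=3,fy=3,interpolation=cv2.INTER_CUBIC)
cv2.imwrite("pics/g7.png",np.hstack([f(ims["top"],155,150),f(ims["scene"],200,130)]))
from plan import plan
plan((387,-179,140,4.092),(387,-179,70,4.092),(387,-179,190,4.092),(578.5,28.5,190,4.092))
E
```

```text
[ 386.43751217 -179.65001856  139.47572029] [ 3.14076614e+00  3.00403414e-04 -2.19434485e+00] [0.25701685 0.21932543 0.30190901] 46.872302813583666
bracket scene (array([ 4.81001e+02,  9.12710e+01, -3.08000e-01]), np.float64(0.377))
bracket top (array([498.248,  88.45 ,  -0.584]), np.float64(0.83))
shaft scene (array([ 3.87608e+02, -1.78027e+02,  3.60000e-02]), np.float64(0.93))
shaft top (array([ 3.86794e+02, -1.77715e+02,  3.80000e-02]), np.float64(0.653))
[ 387.    -179.      70.       4.092] T cm [-0.  0.  7.] rz -0.0 dist 70
[ 387.    -179.     190.       4.092] T cm [ -0.   0. -12.] rz -0.0 dist 120
[578.5    28.5   190.      4.092] T cm [-28.02  -3.52  -0.  ] rz -0.0 dist 282
```

View pics/g7.png

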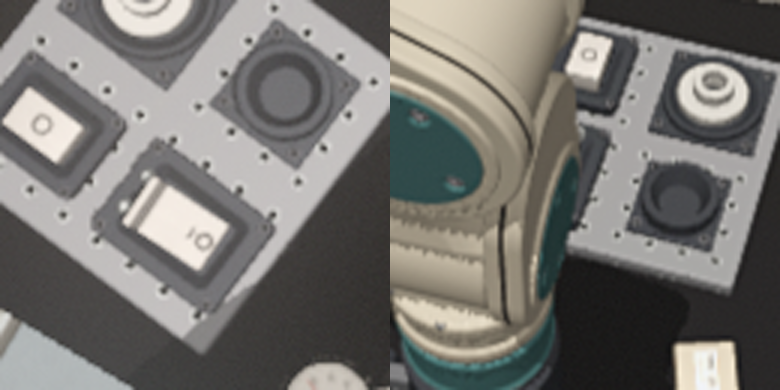

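Bracket is in its pocket, leg beside the pins. Now the shaft.

Call:
move_arm(
  moves=[
    {"claw": -0.1, "translation": [0, 0, 2], "angular": [0, 0, 0]},
    {"claw": -0.1, "translation": [0, 0, 4], "angular": [0, 0, 0]},
    {"claw": -0.1, "translation": [0, 0, 5.8], "angular": [0, 0, 0]},
    {"claw": -0.1, "translation": [0, 0, 7], "angular": [0, 0, 0]},
    {"claw": -0.1, "translation": [0, 0, 7], "angular": [0, 0, 0]},
    {"claw": 0.8, "translation": [0, 0, 7], "angular": [0, 0, 0]},
    {"claw": 0.8, "translation": [0, 0, 7], "angular": [0, 0, 0]},
    {"claw": 0.8, "translation": [0, 0, 7], "angular": [0, 0, 0]},
    {"claw": 0.8, "translation": [0, 0, 7], "angular": [0, 0, 0]},
    {"claw": 0.8, "translation": [0, 0, 7], "angular": [0, 0, 0]},
  ],
  grip_force=60,
)

```text
t: 24.1
eef_pos: [388.2, -179.7, 71.0]
ee_rot: [-3.139, 0.0, -2.191]
contact_force: [0.8, 1.1, 3.9]
gripper_width: 16.9
grasp_force: 59.1
```

Call:
move_arm(
  moves=[
    {"claw": 0.8, "translation": [0, 0, 0], "angular": [0, 0, 0]},
    {"claw": 0.8, "translation": [0, 0, -0.4], "angular": [0, 0, 0]},
    {"claw": 0.8, "translation": [0, 0, -1.5], "angular": [0, 0, 0]},
    {"claw": 0.8, "translation": [0, 0, -3.3], "angular": [0, 0, 0]},
    {"claw": 0.8, "translation": [0, 0, -5.5], "angular": [0, 0, 0]},
    {"claw": 0.8, "translation": [0, 0, -8], "angular": [0, 0, 0]},
    {"claw": 0.8, "translation": [0, 0, -10.5], "angular": [0, 0, 0]},
    {"claw": 0.8, "translation": [0, 0, -12], "angular": [0, 0, 0]},
    {"claw": 0.8, "translation": [0, 0, -12], "angular": [0, 0, 0]},
  ],
)

```text
t: 25.0
eef_pos: [388.1, -179.7, 192.4]
ee_rot: [-3.137, 0.0, -2.191]
contact_force: [-0.4, -0.6, -2.1]
gripper_width: 16.3
grasp_force: 58.7
```

Call:
move_arm(
  moves=[
    {"claw": 0.8, "translation": [-1.5, -0.2, 0], "angular": [0, 0, 0]},
    {"claw": 0.8, "translation": [-4.5, -0.6, 0], "angular": [0, 0, 0]},
    {"claw": 0.8, "translation": [-8, -1, 0], "angular": [0, 0, 0]},
    {"claw": 0.8, "translation": [-12, -1.5, 0], "angular": [0, 0, 0]},
    {"claw": 0.8, "translation": [-16, -2, 0], "angular": [0, 0, 0]},
    {"claw": 0.8, "translation": [-20, -2.5, 0], "angular": [0, 0, 0]},
    {"claw": 0.8, "translation": [-24, -3, 0], "angular": [0, 0, 0]},
    {"claw": 0.8, "translation": [-27, -3.4, 0], "angular": [0, 0, 0]},
    {"claw": 0.8, "translation": [-28.02, -3.52, 0], "angular": [0, 0, 0]},
    {"claw": 0.8, "translation": [-28.02, -3.52, 0], "angular": [0, 0, 0]},
  ],
)

```text
t: 26.0
eef_pos: [578.2, 29.4, 188.5]
ee_rot: [3.139, -0.002, -2.19]
contact_force: [-1.2, -0.9, -1.8]
gripper_width: 16.6
grasp_force: 58.7
```

```bash
python3 - <<'E'
from fit import *
s=state();print(s["eef_pos"],s["ee_rot"],s["contact_force"],s["gripper_width"])
b=eyes.capture("scene")
e=s["eef_pos"]
h=sil("scene","shaft",e[0],e[1],0,e[2]-71)
o=cv2.resize(b[:,:,::-1],None,fx=4,fy=4,interpolation=cv2.INTER_CUBIC)
cs,_=cv2.findContours(h,0,2); cv2.drawContours(o,cs,-1,(0,0,255),1)
u,v=(proj("scene",e-[0,0,60])[0]*4).astype(int); cv2.imwrite("pics/g8.png",o[max(0,v-220):v+260,u-250:u+250])
E
```

```text
[578.15576069  29.36321621 188.5135433 ] [ 3.13934474e+00 -1.76531261e-03 -2.18953305e+00] [-1.18846108 -0.91457405 -1.7651368 ] 16.64256727360905
```

View pics/g8.png

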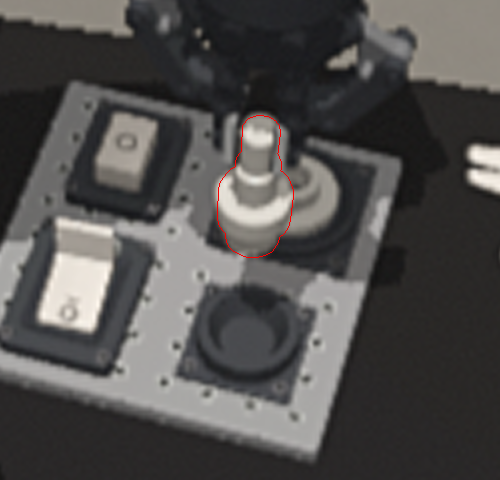

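Shaft is held upright on its predicted outline above the nest. Lowering.

Call:
move_arm(
  moves=[
    {"claw": 0.8, "translation": [0, 0, 2], "angular": [0, 0, 0]},
    {"claw": 0.8, "translation": [0, 0, 5], "angular": [0, 0, 0]},
    {"claw": 0.8, "translation": [0, 0, 7.2], "angular": [0, 0, 0]},
    {"claw": 0.8, "translation": [0, 0, 8.4], "angular": [0, 0, 0]},
    {"claw": 0.8, "translation": [0, 0, 9.1], "angular": [0, 0, 0]},
    {"claw": 0.8, "translation": [0, 0, 9.6], "angular": [0, 0, 0]},
    {"claw": 0.8, "translation": [0, 0, 9.85], "angular": [0, 0, 0]},
    {"claw": 0.8, "translation": [0, 0, 9.9], "angular": [0, 0, 0]},
    {"claw": 0.8, "translation": [0, 0, 9.9], "angular": [0, 0, 0]},
    {"claw": 0.8, "translation": [0, 0, 9.9], "angular": [0, 0, 0]},
  ],
)

```text
t: 27.05
eef_pos: [579.3, 28.5, 91.7]
ee_rot: [-3.14, 0.001, -2.191]
contact_force: [0.8, -0.1, -2.7]
gripper_width: 16.3
grasp_force: 58.7
```

Call:
move_arm(
  moves=[
    {"claw": 0.8, "translation": [0, 0, 0.05], "angular": [0, 0, 0]},
    {"claw": 0.8, "translation": [0, 0, 0.1], "angular": [0, 0, 0]},
    {"claw": 0.8, "translation": [0, 0, 0.1], "angular": [0, 0, 0]},
    {"claw": 0.1, "translation": [0, 0, 0.1], "angular": [0, 0, 0]},
    {"claw": 0, "translation": [0, 0, 0.1], "angular": [0, 0, 0]},
    {"claw": 0, "translation": [0, 0, 0.1], "angular": [0, 0, 0]},
    {"claw": 0, "translation": [0, 0, -1], "angular": [0, 0, 0]},
    {"claw": 0, "translation": [0, 0, -3.5], "angular": [0, 0, 0]},
    {"claw": 0, "translation": [0, 0, -7], "angular": [0, 0, 0]},
    {"claw": 0, "translation": [0, 0, -10], "angular": [0, 0, 0]},
  ],
)

```text
t: 28.05
eef_pos: [578.8, 28.5, 193.0]
ee_rot: [-3.141, 0.0, -2.191]
contact_force: [1.5, -0.5, -0.2]
gripper_width: 42.7
grasp_force: 0.0
```

```bash
python3 - <<'E'
from plan import plan
plan((578.5,28.5,191,4.092),(400,-120,260,4.092))
E
```

```text
[ 400.    -120.     260.       4.092] T cm [22.46  5.89 -6.9 ] rz -0.0 dist 242
```

Call:
move_arm(
  moves=[
    {"claw": 0, "translation": [2, 0.5, -3], "angular": [0, 0, 0]},
    {"claw": 0, "translation": [6, 1.5, -6.9], "angular": [0, 0, 0]},
    {"claw": 0, "translation": [10, 2.6, -6.9], "angular": [0, 0, 0]},
    {"claw": 0, "translation": [14, 3.6, -6.9], "angular": [0, 0, 0]},
    {"claw": 0, "translation": [18, 4.7, -6.9], "angular": [0, 0, 0]},
    {"claw": 0, "translation": [21, 5.5, -6.9], "angular": [0, 0, 0]},
    {"claw": 0, "translation": [22.46, 5.89, -6.9], "angular": [0, 0, 0]},
    {"claw": 0, "translation": [22.46, 5.89, -6.9], "angular": [0, 0, 0]},
  ],
)

```text
t: 28.85
eef_pos: [398.8, -120.8, 260.8]
ee_rot: [-3.141, -0.0, -2.194]
contact_force: [-0.3, -1.2, -0.3]
gripper_width: 42.5
grasp_force: 0.0
```

```bash
python3 - <<'E'
from fit import *
ims={n:eyes.capture(n) for n in("scene","top")}
for t,x0 in (("shaft",(578.5,28.5,0)),):
    for n in ims:
        for z in (20,26): print(t,n,z,fit(t,{n:bright(n,ims[n],x0[0],x0[1],t,x0[2])},x0,z))
f=lambda i,x,y:cv2.resize(i[y:y+130,x:x+130,::-1],None,fx=3,fy=3,interpolation=cv2.INTER_CUBIC)
cv2.imwrite("pics/g9.png",np.hstack([f(ims["top"],150,120),f(ims["scene"],220,125)]))
E
```

```text
shaft scene 20 (array([ 5.80891e+02,  3.22480e+01, -1.49000e-01]), np.float64(0.717))
shaft scene 26 (array([5.79744e+02, 2.88230e+01, 8.10000e-02]), np.float64(0.719))
shaft top 20 (array([5.78765e+02, 2.99660e+01, 7.50000e-02]), np.float64(0.887))
shaft top 26 (array([5.77933e+02, 2.96490e+01, 7.50000e-02]), np.float64(0.89))
```

View pics/g9.png

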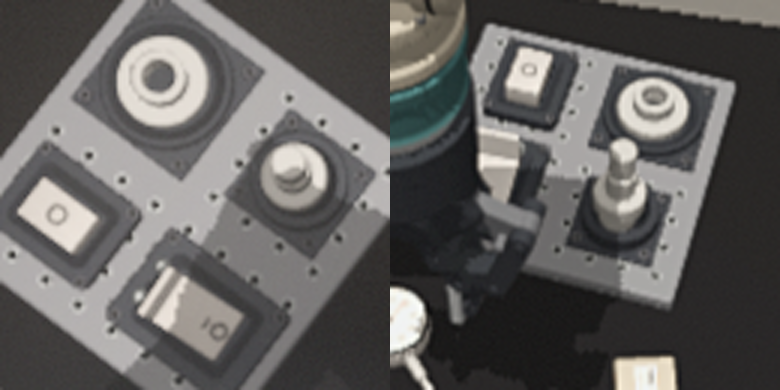

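All four parts sit upright in their nests: flange (204,147), spacer (169,191), bracket (214,223) and shaft (248,177) in the top view. The arm is clear, so I'm handing in.

```bash
python3 -c "
from rig import bot
print(bot.finish_job())"
```

```text
the job is handed in; nothing more can be done
None
```

All four parts (shaft, flange, spacer and bracket) were placed in their nests and released, and the job was handed in at about 29 s; the last pictures show each seated upright and the arm clear, but no verdict was returned.

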